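# Load a medicine bottle into the vee of a labelling jig and clamp it

### The job

Load the lying medicine bottle into the labelling jig on the pharmacy counter: roll it (do not lift it) off the loading deck into the vee, let go so that it settles and centres itself, then push it gently along the vee until its base is right up against the end stop. Only then press the hold-down knob down until the rubber pad grips the bottle snugly with about 8 newtons (never more than 15), and leave it gripped, without disturbing the other things on the counter.

Things in the scene. Friction and masses are not known exactly. Their poses are not given: they have to be found in the camera images.
- jig: Fixed aluminium and dark steel labelling jig, base x -115..90, y -110..90 mm. Origin on the counter under the vee's centre line; z up, y along the vee towards the end stop, x across, away from the loading deck. 90-degree vee, apex line at x 0, z 12 mm, from y -110 (open) to 75 (stop); deck-side flank ends at x -23, z 35, far flank at x 40, z 52 mm.
- deck (a point): Middle of the flat loading deck's top: jig x -67, y -10, z 35 mm; axes as the jig's. The deck runs in jig x from -111 to the vee's edge at -23 mm, level and smooth up to that edge, with a rear lip at x -117..-111, top at z 43 mm. The bottle's axis is at z 60 mm on the deck.
- vee_line (a point): Point on the line where the seated bottle's axis lies: jig x 0, y 0, z 47.4 mm; axes as the jig's (y along the vee).
- bracket (a point): Top of the bracket that carries the hold-down plunger, at the plunger's axis: jig x 0, y 50, z 128 mm. Bracket 18 mm thick, jig x -14..81, y 37..63 mm, standing on a column at x 53..81 mm beyond the vee.
- bottle: White medicine bottle, grey cap, lying on the deck, 150 to 310 g. Origin on its axis at mid-length; its y axis runs from cap to base and points to the end stop; x, z turn as it rolls. 110 mm long: body 50 mm in diameter from y -27 to the flat base at 55, cap 40 mm in diameter from y -55. Its base starts 30 to 45 mm short of the stop. Rolls with under 4 N, slides in the vee with 1 to 4 N.
- stop_face (a point): Centre of the near face of the end stop's round rubber buffer (36 mm in diameter) when not pressed, at jig x 0, y 75, z 47.4 mm, where the base of the seated bottle comes; axes as the jig's. The buffer gives about 5 N per mm, over 5 mm, and springs back. The stop plate behind it is 60 mm high.
- knob_top (a point): Centre of the flat top of the plunger's round black knob, 28 mm in diameter and 22 mm high, which is pressed straight down; at jig z 181 to 185 mm at the start. The pad meets the seated bottle (top at jig z 72.4 mm) after 18 to 30 mm.
- plunger: Hold-down plunger, sliding straight down in the bracket, travel 35 mm; origin on its axis, 83 mm under the knob's top. Its collar holds it wherever it is left: about 9 N of push moves it, on top of what the pad presses. At its foot a rubber pad 22 mm in diameter on a screw, set by the last user: the pad's face is 0 to 8 mm below the origin, not measured. Pad gives 8 N per mm.
- amber: Bystander: upright amber jar, 48 mm in diameter, 95 mm high, origin under its centre.
- jar: Bystander: upright white jar, 54 mm in diameter, 80 mm high, origin under its centre.
- carton_a: Bystander: brown carton 55 x 110 x 22 mm, lying, origin under its centre.
- carton_b: Bystander: white carton 45 x 85 x 30 mm, lying, origin under its centre.
- carton_c: Bystander: white carton 60 x 120 x 45 mm, lying, origin under its centre.
- spatula: Bystander: counting spatula 160 mm long, lying on the counter along its x axis.

How it is judged (in metres and radians):
On the way:
1. the bottle, let go, rests centred in the vee (axis within 3 mm of the seated line and 3 degrees of the vee), with the pad off it (x of bottle in the frame of jig between -0.003 and 0.003 m and z of bottle in the frame of jig between 0.0444 and 0.0504 m and angle between the y axis of bottle and the y axis of jig, either way round below 0.052 rad and linear speed of bottle below 0.01 m/s and contact force between each of the arm, the fingers, plunger and bottle below 0.1 N), for 0.2 s.
At the end, for the whole second after the job is handed in: The bottle is at rest in the vee, its axis within 2 mm of the seated line and within 2 degrees of the vee, its base within 2 mm of the end stop, and the pad stays pressed on it with 4 to 15 N (x of bottle in the frame of jig between -0.002 and 0.002 m and z of bottle in the frame of jig between 0.0454 and 0.0494 m and angle between the y axis of bottle and the y axis of jig, either way round below 0.035 rad and y of bottle in the frame of stop_face between -0.057 and -0.053 m and contact force between plunger and bottle between 4 and 15 N and linear speed of bottle below 0.01 m/s); the robot touches nothing.
It fails at once if the bottle is lifted off the deck (its axis more than 12 mm above its height on the deck) (z of bottle in the frame of jig above 0.072 m).
It fails at once if the pad is pressed on the bottle while its base is more than 2.5 mm short of the end stop (contact force between plunger and bottle above 1 N and y of bottle in the frame of stop_face below -0.0575 m).
It fails at once if the pad presses the bottle with more than 15 N (contact force between plunger and bottle above 15 N).
It fails at once if the robot pushes the bottle with more than 25 N (contact force between the fingers and bottle above 25 N).
It fails at once if another thing on the counter is moved by more than 20 mm (distance of any of amber, jar, carton_a, carton_b, carton_c, spatula from where it was at the start of the episode above 0.02 m).
It also fails if it takes over 56 s, if anything falls off the work surface, if the arm or the gripper's body presses on something with over 40 N, if the wrist force passes 120 N, or if a joint passes its speed limit or range.

### The arm

A 6-joint arm with a two-finger parallel gripper is mounted at the origin on the work surface. World frame = base frame: x ahead of the robot, y to its left, z up, the work surface at z = 0. Lengths are in mm, angles in rad, forces in N, time in s.
With the tool pointing down it reaches from about 350 to 975 mm from the base axis. Payload 7.1 kg.
Tool frame: the origin (TCP) lies on the front face of the gripper's body, between the roots of the fingers; the fingertips stand 80 mm ahead of it and the grasp point (between the pads) lies 61 mm ahead of it (env.tips_ahead is the distance from the TCP to the fingertips, in mm); z points along the fingers, y is the line along which they close (so a half turn about z gives the same grasp; the last joint's range is limited). The gripper opens to 88 mm and grips with 3 to 60 N. Pads are 20 mm wide; open, the fingers measure 115 mm over their backs; the gripper's body (75 mm by 178 mm) begins 61 mm behind the grasp point.
Start: joints at [1.204, 0.423, 1.63, -0, 1.089, -0.019], TCP at [212.987, 587.573, 302.675] pointing down, gripper open.
Joint ranges: [-3, 3], [-0.9, 2.11], [0.09, 2.58], [-1.31, 4.45], [0.11, 2.69], [-2.54, 2.54]. Speed limits (rad/s): [2.39, 2.39, 3.01, 3.14, 3.14, 3.14].

### API

Orientations are given as a unit quaternion [x, y, z, w].
In Python, from station import env, set_gripper, viewer, workorder gives the robot as it stands. Calls block until the motion is done:
- env.reach(position, orientation): joint-space move of the TCP to a pose.
- env.move_l(position, rot=None, rate=150, f_stop=None): straight line of the TCP; rot=None keeps the orientation; rate is the mean speed in mm/s. With f_stop (N) it stops when the force on the tool has changed by that much, and returns True; else False.
- env.move_joints(angles): joint-space move.
- set_gripper(opening): finger opening in mm; the grip force is fixed at half the most; returns when the fingers have stopped.
- env.hold(seconds).
- env.ik(position, orientation): joint angles nearest the present ones, or None.
- env.read_state(): the state.
- viewer.camera(name): name is "scene" or "top"; returns the picture (400x640x3 uint8, blue, green, red); there is no depth.
- viewer.camera_params(name): a dict with "fx", "fy", "cx", "cy" (pixels), "dist" ([k1, k2, p1, p2, k3] as OpenCV has them; the pictures are not rectified), "pose" (4x4, takes a point from camera to world coordinates). Camera axes: x right, y up, looking along -z (the intrinsics and any distortion apply to the point x, -y, -z); pixel columns grow to the right and rows downward; lengths in mm; the calibration is good to about 2 mm. A picture is of the moment at which its call begins. camera_params takes no time and is no camera call.
A pose or a line that the arm cannot do raises env.IKError and nothing moves.
- workorder.sign_off(): hands the job in; it is judged then, once.
The state is a dict: "time_s": time; "qpos": joint angles; "dq": joint speeds; "tau": joint torques, N m; "tool_pos": TCP position; "orientation": TCP orientation; "force": force on the tool from outside, world axes, zero at the start; "wrist_torque": the same for the moment, N m; "width": finger opening in mm; "grip_force": force on a finger pad.
Only numpy, scipy, OpenCV 4.12 (cv2) and the standard library are available. Lean on these libraries where they do the work, as an engineer would, in place of code of your own. Each camera call takes 0.05 s, during which the arm holds its last target. There are 200 camera calls.

## Working session

There is one attempt and no reset: what is moved stays moved. The work goes in short steps, each a Python script; the robot and the scene stay as the last script left them, time stands still between calls to the robot, and variables do not carry over. Pictures are saved under pics/ and viewed, at most 10 in all, crops included, and the job is handed in when it is done.

```bash
ls; mkdir -p pics; python3 - <<'E'
from station import env, viewer
import cv2
for n in("scene","top"):
    cv2.imwrite(f"pics/{n}0.png",viewer.camera(n)); print(n,viewer.camera_params(n))
s=env.read_state();print(s["time_s"],s["orientation"],s["tool_pos"],s["force"],s["width"])
E
```

```text
pics
scene {'fx': 414.35348150455644, 'fy': 414.35348150455644, 'cx': 313.0872214335093, 'cy': 197.88370999786136, 'dist': array([0.0221641, 0.       , 0.       , 0.       , 0.       ]), 'pose': array([[ 1.19672269e-01, -6.48479466e-01,  7.51766540e-01,
         1.37692338e+03],
       [ 9.92567745e-01,  9.49926607e-02, -7.60635670e-02,
        -5.60442257e+01],
       [-2.20866425e-02,  7.55281919e-01,  6.55027789e-01,
         8.52671751e+02],
       [ 0.00000000e+00,  0.00000000e+00,  0.00000000e+00,
         1.00000000e+00]])}
top {'fx': 365.2630164185189, 'fy': 365.2630164185189, 'cx': 314.6433422240847, 'cy': 199.8573826489685, 'dist': array([-0.02586773,  0.        ,  0.        ,  0.        ,  0.        ]), 'pose': array([[-3.55322427e-03,  9.92278815e-01, -1.23976316e-01,
         4.48984658e+02],
       [-9.99967427e-01, -2.62724843e-03,  7.63166383e-03,
         6.44376657e+01],
       [ 7.24702176e-03,  1.23999395e-01,  9.92255829e-01,
         1.16022054e+03],
       [ 0.00000000e+00,  0.00000000e+00,  0.00000000e+00,
         1.00000000e+00]])}
0.1 [ 1.73034705e-01  9.84915493e-01 -6.67637298e-04 -1.27034746e-04] [212.85547666 587.21557223 301.99421689] [-0.1260467  -0.0715976  -0.61738216] 87.6679890293785
```

View pics/scene0.png

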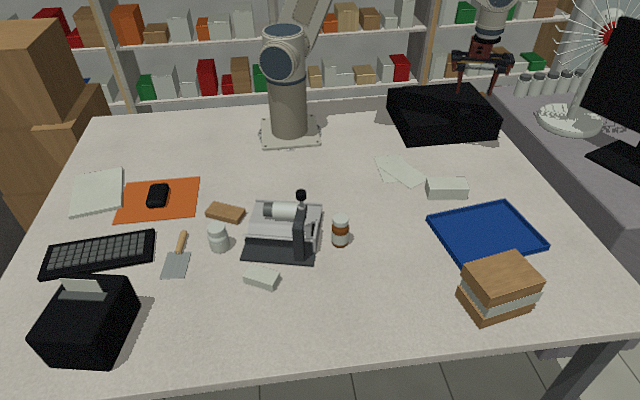

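View pics/top0.png

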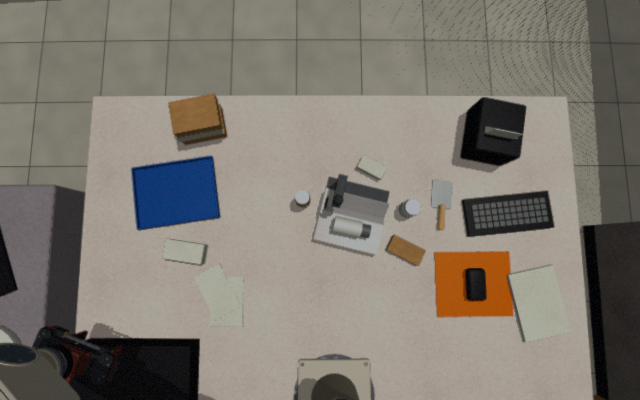

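The top view shows the jig around (350,215). The deck and bottle (350,228) are on the robot's side, and the knob is near (340,185). Next I'll zoom in on both views.

```bash
python3 - <<'E'
import cv2
a=cv2.imread("pics/top0.png")[165:265,285:435]; b=cv2.imread("pics/scene0.png")[175:295,200:360]
cv2.imwrite("pics/ct.png",cv2.resize(a,None,fx=5,fy=5,interpolation=cv2.INTER_CUBIC))
cv2.imwrite("pics/cs.png",cv2.resize(b,None,fx=5,fy=5,interpolation=cv2.INTER_CUBIC))
E
```

```text
(no output)
```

View pics/ct.png

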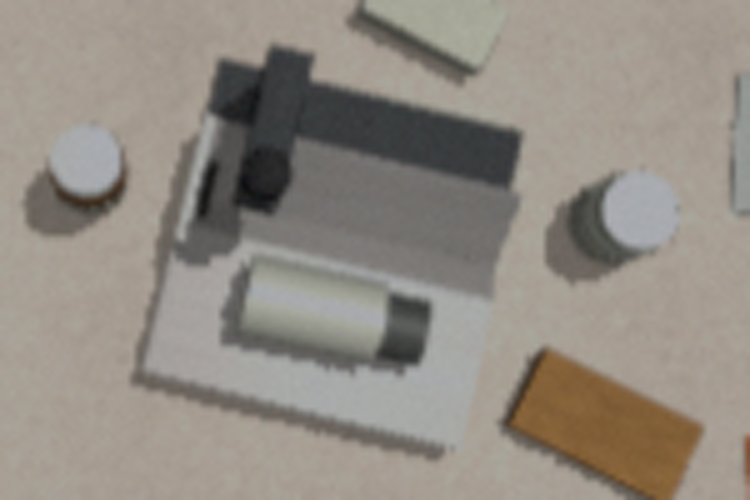

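View pics/cs.png

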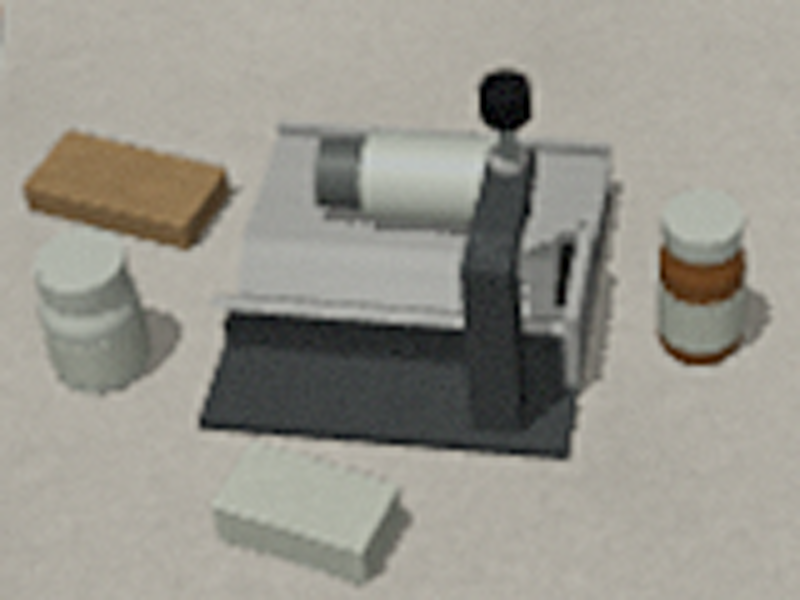

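The crops show the features I need:

| View | Feature | Crop pixels |
|---|---|---|
| Top | Lip corners | (140,373), (459,447) |
| Top | Base far corners | (224,60), (521,129) |
| Top | Knob | (265,170) |
| Scene | Base foot corners | (200,430), (571,458) |
| Scene | Lip ends | (280,127), (610,149) |
| Scene | Knob top | (505,82) |

I'll fit the jig's x, y and yaw to these by rays.

```bash
cat > h.py <<'E'
import numpy as np, cv2
from station import env, set_gripper, viewer, workorder
from scipy.spatial.transform import Rotation as R
OFF={"top":(285,165),"scene":(200,175)}
def full(n,p): return (np.array(p,float)+.5)/5-.5+OFF[n]
def ray(n,px):
    c=viewer.camera_params(n); K=np.array([[c["fx"],0,c["cx"]],[0,c["fy"],c["cy"]],[0,0,1]])
    u=cv2.undistortPoints(np.array([[px]],float),K,c["dist"])[0,0]
    return c["pose"][:3,3], c["pose"][:3,:3]@[u[0],-u[1],-1]
def at(n,px,z):
    o,d=ray(n,px); return (o+d*(z-o[2])/d[2])[:2]
E
cat > m.py <<'E'
from h import *
from scipy.optimize import least_squares
P=[("top",(140,373),(-117,90,43)),("top",(459,447),(-117,-110,43)),("top",(518,192),(40,-110,52)),("top",(490,297),(-23,-110,35)),
("top",(265,170),(0,50,183)),
("scene",(200,430),(90,-110,0)),("scene",(571,458),(90,90,0)),("scene",(280,127),(-117,-110,43)),("scene",(610,149),(-117,90,43)),("scene",(505,82),(0,50,183)),("scene",(222,303),(40,-110,52))]
W=np.array([at(n,full(n,p),j[2]) for n,p,j in P]); J=np.array([j[:2] for *_,j in P],float)
def f(v,W=W,J=J):
    c,s=np.cos(v[2]),np.sin(v[2]); return (J@np.array([[c,s],[-s,c]])+v[:2]-W).ravel()
r=least_squares(f,[500,0,-.2],loss="soft_l1",f_scale=2)
print(r.x); print([(p[0],p[2],e.round(1).tolist()) for p,e in zip(P,f(r.x).reshape(-1,2))])
for n in OFF:
    k=[i for i,p in enumerate(P) if p[0]==n]; print(n,least_squares(lambda v:f(v,W[k],J[k]),r.x).x)
def tojig(w): c,s=np.cos(r.x[2]),np.sin(r.x[2]); return np.array([[c,s],[-s,c]])@(np.array(w)-r.x[:2])
for nm,p,z in [("cap end axis-line",(418,332),60),("base mid",(247,303),60)]: print(nm,tojig(at("top",full("top",p),z)))
for nm,n,p,z in [("jar top","top",(640,212),80),("amber top","top",(88,160),95),("bottle cap end","scene",(318,172),60),("carton_a","top",(605,425),22)]: print(nm,tojig(at(n,full(n,p),z)))
np.save("jig.npy",r.x)
E
python3 m.py
```

```text
[564.18989022 -53.42851915 112.85652993]
[('top', (-117, 90, 43), [4.1, -0.6]), ('top', (-117, -110, 43), [1.8, -1.4]), ('top', (40, -110, 52), [-0.4, -0.5]), ('top', (-23, -110, 35), [1.7, -1.1]), ('top', (0, 50, 183), [1.8, 0.2]), ('scene', (90, -110, 0), [0.4, 1.5]), ('scene', (90, 90, 0), [1.3, 0.6]), ('scene', (-117, -110, 43), [-8.1, 0.3]), ('scene', (-117, 90, 43), [-8.2, 2.7]), ('scene', (0, 50, 183), [-1.4, 1.4]), ('scene', (40, -110, 52), [-6.1, -4.8])]
top [562.2171773  -52.4109906  112.86310634]
scene [567.81852931 -53.69198324 112.85859643]
cap end axis-line [-58.24648308 -67.24974639]
base mid [-65.47475649  36.83563415]
jar top [  41.15565423 -178.05793662]
amber top [ -8.03345344 148.61691105]
bottle cap end [-54.13492331 -71.74313572]
carton_a [ -84.31568077 -198.11967668]
```

Lip and flank pixels are ambiguous, because they may show the inner or outer edge. The base feet, knob and vee edge agree to about 2 mm, giving the jig at (564, -53) with yaw -0.24. The bottle's centre is near jig (-62,-16), turned about 4°, so I'll roll it with two spread fingers on a tilted tool.

```bash
cat >> h.py <<'E'
JIG=np.array([564.0,-53.2]); YAW=-0.239
RJ=R.from_euler("z",YAW).as_matrix()
def w(p): return RJ@np.array(p,float)+[*JIG,0]
def jig(p): return RJ.T@(np.array(p)-[*JIG,0])
def quat(xj,yj): # tool x,y axes in jig frame
    return R.from_matrix(RJ@np.column_stack([xj,yj,np.cross(xj,yj)])).as_quat()
E
cat > roll.py <<'E'
from h import *
t=np.radians(25); X=np.array([np.cos(t),0,np.sin(t)]); Z=np.array([np.sin(t),0,-np.cos(t)])
q=quat(-X,[0,1,0])
def tcp(front,y,z): return w(np.array([front,y,z])-10*X-env.tips_ahead*Z)
for p in [(-108,-6,200),(-108,-6,58),(-42,-6,58)]: print(env.ik(tcp(*p),q))
set_gripper(40)
env.reach(tcp(-108,-6,200),q); env.move_l(tcp(-108,-6,58),rate=120)
f0=env.read_state()["force"]
print(env.move_l(tcp(-42,-6,58),rate=22,f_stop=12)); s=env.read_state(); print(jig(s["tool_pos"]),RJ.T@(s["force"]-f0))
cv2.imwrite("pics/top1.png",viewer.camera("top"))
env.move_l(tcp(-75,-6,62),rate=60); env.hold(.5)
a=viewer.camera("top");cv2.imwrite("pics/top2.png",a);cv2.imwrite("pics/scene2.png",viewer.camera("scene"))
print(env.read_state()["time_s"])
b=cv2.imread("pics/scene2.png")[175:295,200:360];a=a[165:265,285:435]
cv2.imwrite("pics/c2.png",np.hstack([cv2.resize(x,(400,300),interpolation=cv2.INTER_CUBIC) for x in(a,b)]))
E
python3 roll.py
```

```text
[-0.03804991  0.06032685  2.29723043 -0.23862989  0.36491896 -1.16478568]
[-0.03804991  0.44995335  2.3765696   3.78336062  0.14138773  1.11638917]
NoneTraceback (most recent call last):
  File "roll.py", line 7, in <module>
    env.reach(tcp(-108,-6,200),q); env.move_l(tcp(-108,-6,58),rate=120)
                                   ~~~~~~~~~~^^^^^^^^^^^^^^^^^^^^^^^^^^
station.IKError: the arm cannot follow that straight line within its joint ranges
```

```bash
python3 - <<'E'
from h import *
print(env.read_state()["time_s"],env.read_state()["qpos"])
for d in (15,12,10,8,5):
  t=np.radians(d); X=np.array([np.cos(t),0,np.sin(t)]); Z=np.array([np.sin(t),0,-np.cos(t)])
  for sg in(1,-1):
    q=quat(-sg*X,[0,sg,0]); print(d,sg,[None if (k:=env.ik(w(np.array(p)-10*X-80*Z),q)) is None else k.round(2).tolist() for p in [(-108,-6,200),(-108,-6,58),(-42,-6,58)]])
E
```

```text
3.3167 [-0.03708898  0.06063514  2.29654879 -0.2385613   0.36492196 -1.1645863 ]
15 1 [[-0.07, 0.1, 2.19, -0.08, 0.6, -1.34], [-0.07, 0.42, 2.27, -0.24, 0.19, -1.17], [-0.09, 0.48, 2.14, -0.14, 0.27, -1.29]]
15 -1 [[-0.07, 0.1, 2.19, -0.08, 0.6, 1.8], [-0.07, 0.42, 2.27, -0.24, 0.19, 1.97], [-0.09, 0.48, 2.14, -0.14, 0.27, 1.85]]
12 1 [[-0.07, 0.11, 2.15, -0.06, 0.67, -1.36], [-0.07, 0.43, 2.24, -0.13, 0.27, -1.28], [-0.1, 0.48, 2.1, -0.09, 0.35, -1.35]]
12 -1 [[-0.07, 0.11, 2.15, -0.06, 0.67, 1.78], [-0.07, 0.43, 2.24, -0.13, 0.27, 1.86], [-0.1, 0.48, 2.1, -0.09, 0.35, 1.79]]
10 1 [[-0.08, 0.13, 2.13, -0.04, 0.71, -1.38], [-0.08, 0.43, 2.22, -0.09, 0.32, -1.33], [-0.1, 0.49, 2.08, -0.06, 0.4, -1.38]]
10 -1 [[-0.08, 0.13, 2.13, -0.04, 0.71, 1.76], [-0.08, 0.43, 2.22, -0.09, 0.32, 1.81], [-0.1, 0.49, 2.08, -0.06, 0.4, 1.76]]
8 1 [[-0.08, 0.14, 2.11, -0.03, 0.75, -1.39], [-0.08, 0.43, 2.2, -0.06, 0.38, -1.36], [-0.1, 0.49, 2.06, -0.04, 0.45, -1.4]]
8 -1 [[-0.08, 0.14, 2.11, -0.03, 0.75, 1.75], [-0.08, 0.43, 2.2, -0.06, 0.38, 1.78], [-0.1, 0.49, 2.06, -0.04, 0.45, 1.74]]
5 1 [[-0.09, 0.16, 2.08, -0.02, 0.82, -1.41], [-0.09, 0.44, 2.16, -0.03, 0.45, -1.39], [-0.11, 0.5, 2.02, -0.02, 0.53, -1.42]]
5 -1 [[-0.09, 0.16, 2.08, -0.02, 0.82, 1.73], [-0.09, 0.44, 2.16, -0.03, 0.45, 1.75], [-0.11, 0.5, 2.02, -0.02, 0.53, 1.72]]
```

A 10° tilt works: it's reachable and still clears the bracket and knob by about 15 mm.

```bash
sed -i 's/radians(25)/radians(10)/; /env.ik(tcp/d' roll.py; python3 roll.py
```

```text
False
[-65.7812054   -5.98846636 135.03760618] [0.04158126 0.766493   0.5337179 ]
9.7917
```

View pics/c2.png

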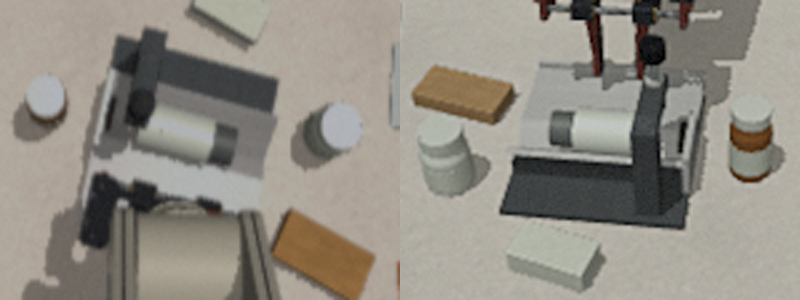

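The bottle lies in the vee, with its cap end near top-crop (235,145) and its body centred between the flanks. The fingers are clear of it. Next I'll push it along the vee from the cap end.

```bash
cat > push.py <<'E'
from h import *
print("cap end jig",jig([*at("top",(285+235/2.667,165+145/3),47.4),0])[:2])
q=quat([0,1,0],[1,0,0]); q2=quat([0,-1,0],[-1,0,0])
def tcp(front,z,x=0): return w([x,front-10,z+env.tips_ahead])
c=env.read_state()
k=[env.ik(tcp(-100,200),a) for a in(q,q2)]; print(k)
d=[np.abs(a-c["qpos"]).max() if a is not None else 9 for a in k]; Q=(q,q2)[int(np.argmin(d))]
p=c["tool_pos"].copy(); p[2]=290; env.move_l(p,rate=200)
set_gripper(0)
env.reach(tcp(-100,200),Q); env.move_l(tcp(-100,40),rate=150); env.hold(.2)
f0=env.read_state()["force"]
def rep(m): s=env.read_state(); print(m,round(s["time_s"],2),(jig(s["tool_pos"])-[0,-10,80]).round(2),(RJ.T@(s["force"]-f0)).round(2))
rep("start")
print(env.move_l(tcp(-45,40),rate=22,f_stop=10)); rep("slid")
y=(jig(env.read_state()["tool_pos"])[1]+10)
env.move_l(tcp(y-2,40),rate=20); env.hold(.2); rep("back")
print(env.move_l(tcp(-26,40),rate=5,f_stop=8)); rep("stop")
y=(jig(env.read_state()["tool_pos"])[1]+10)
env.move_l(tcp(y-30,40),rate=60)
cv2.imwrite("pics/top3.png",viewer.camera("top"));cv2.imwrite("pics/scene3.png",viewer.camera("scene"))
b=cv2.imread("pics/scene3.png")[175:295,200:360];a=cv2.imread("pics/top3.png")[165:265,285:435]
cv2.imwrite("pics/c3.png",np.hstack([cv2.resize(x,(400,300),interpolation=cv2.INTER_CUBIC) for x in(a,b)]))
E
python3 push.py
```

```text
cap end jig [ -0.99336424 -72.09988141]
[array([-3.10416890e-01,  3.58471472e-01,  1.79094723e+00, -4.44089210e-16,
        9.92173953e-01, -7.14168903e-02]), None]
start 14.06 [   0.45 -100.03   40.81] [0. 0. 0.]
False
slid 16.71 [  0.09 -45.03  40.03] [ 1.43 -1.73  0.04]
back 17.16 [ -0.14 -46.91  39.92] [-0.51 -0.18 -0.4 ]
True
stop 19.38 [-3.000e-02 -3.683e+01  3.982e+01] [ 0.23  0.98 -0.26]
```

View pics/c3.png

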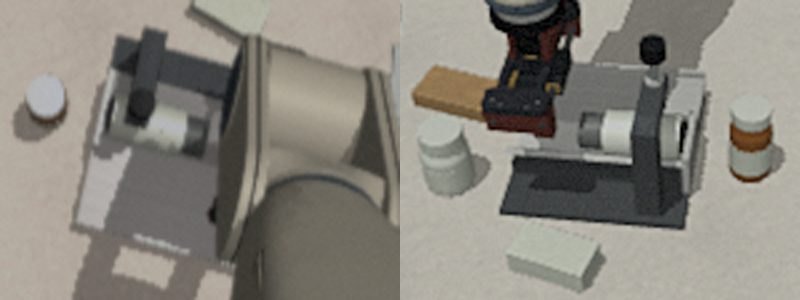

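The base end now reaches the stop buffer in the scene view, and the pad is above it. I'll confirm by reading the buffer's stiffness in small steps.

```bash
cat > push2.py <<'E'
from h import *
def tcp(front,z,x=0): return w([x,front-10,z+env.tips_ahead])
env.move_l(tcp(-41,40),rate=60); env.hold(.3); f0=env.read_state()["force"]
for y in np.arange(-39,-33,.4):
    env.move_l(tcp(y,40),rate=8); env.hold(.1); s=env.read_state(); f=-(RJ.T@(s["force"]-f0))[1]
    print(round(y,1),round(jig(s["tool_pos"])[1]+10,2),round(f,2))
    if f>9: break
env.move_l(tcp(-65,40),rate=60); env.move_l(tcp(-65,210),rate=200)
print(env.read_state()["time_s"])
E
python3 push2.py
```

```text
-39.0 -38.98 -0.03
-38.6 -38.59 -0.36
-38.2 -38.2 0.08
-37.8 -37.8 -0.17
-37.4 -37.4 -0.09
-37.0 -37.09 2.12
-36.6 -37.0 5.71
-36.2 -36.81 6.9
-35.8 -36.57 8.21
-35.4 -36.32 9.08
26.3
```

Contact starts at -37.1 and the force then rises at about 5 N/mm, so the base is on the buffer. Now the knob: I'll press it in steps, take the collar's friction plateau as the baseline, and stop about 7.5 N above it.

```bash
cat > press.py <<'E'
from h import *
def tcp(z,y=48.5): return w([0,y,z+env.tips_ahead])
env.move_l(tcp(205,-65),rate=200); env.move_l(tcp(205),rate=120); env.move_l(tcp(192),rate=60); env.hold(.3)
f0=env.read_state()["force"]
F=lambda: (env.read_state()["force"]-f0)[2]
Z=lambda: env.read_state()["tool_pos"][2]-env.tips_ahead
print("touch",env.move_l(tcp(176),rate=12,f_stop=5),Z(),F())
zt=Z(); z=zt
if 178<zt<188:
    pl=[]; log=[]
    print("pre",env.move_l(tcp(zt-14),rate=12,f_stop=20)); z=zt-14; step=.4
    while z>zt-35:
        z-=step; env.move_l(tcp(z),rate=8); f=F(); log.append((round(z,2),round(Z(),2),round(f,2)))
        base=np.median(pl) if len(pl)>3 else 9.5
        if f>14 and len(pl)<4: print("early");break
        if f<base+1.2 : pl.append(f)
        else: step=.2
        if f>base+7.3: break
        if env.read_state()["time_s"]>50: print("slow");break
    print(np.round(pl[-8:],2),base); print(log[-16:])
print(env.read_state()["time_s"])
E
python3 press.py
```

```text
touch True 181.25501169611817 2.94711785220803
pre False
[8.25 7.52 7.72 7.7  7.42 7.33 8.21 8.94] 7.790442233975359
[(np.float64(164.06), np.float64(165.1), np.float64(8.25)), (np.float64(163.66), np.float64(164.68), np.float64(7.52)), (np.float64(163.26), np.float64(164.27), np.float64(7.72)), (np.float64(162.86), np.float64(163.89), np.float64(7.7)), (np.float64(162.46), np.float64(163.46), np.float64(7.42)), (np.float64(162.06), np.float64(163.07), np.float64(7.33)), (np.float64(161.66), np.float64(162.7), np.float64(8.21)), (np.float64(161.26), np.float64(162.44), np.float64(8.94)), (np.float64(160.86), np.float64(162.27), np.float64(9.05)), (np.float64(160.66), np.float64(162.22), np.float64(11.85)), (np.float64(160.46), np.float64(162.15), np.float64(10.93)), (np.float64(160.26), np.float64(162.1), np.float64(11.41)), (np.float64(160.06), np.float64(161.98), np.float64(12.05)), (np.float64(159.86), np.float64(161.91), np.float64(13.22)), (np.float64(159.66), np.float64(161.79), np.float64(14.6)), (np.float64(159.46), np.float64(161.71), np.float64(15.46))]
36.2333
```

The force rose 7.7 N over the plateau across about 0.95 mm of pad travel, which fits 8 N/mm. I'll release straight up and check.

```bash
python3 - <<'E'
from h import *
for z in (175,215): env.move_l(w([0,48.5,z+80]),rate=40 if z<200 else 120)
env.move_l(w([-150,-60,330]),rate=250); env.hold(.3)
cv2.imwrite("pics/scene4.png",viewer.camera("scene"))
print(env.read_state()["time_s"],env.read_state()["force"])
b=cv2.imread("pics/scene4.png")[175:295,200:360]
cv2.imwrite("pics/c4.png",cv2.resize(b,(640,480),interpolation=cv2.INTER_CUBIC))
E
```

```text
38.5083 [-0.34151769 -0.514649    0.46746818]
```

View pics/c4.png

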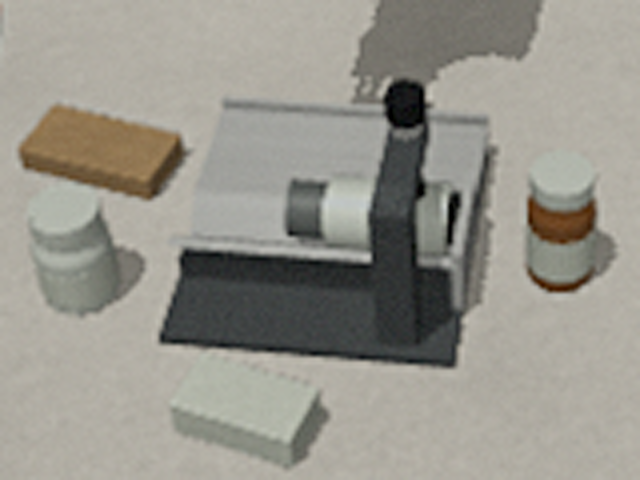

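The knob is down at (405,103), and the bottle is seated with its base at the buffer (455,215). The bystanders haven't moved and the robot is clear.

```bash
python3 -c "
from station import workorder
print(workorder.sign_off())"
```

```text
the job is handed in; nothing more can be done
None
```

I handed the job in at about 38.5 s: the bottle was rolled into the vee, pushed against the end stop and gripped by the pad at an estimated 7.7 N; sign-off returned no verdict.

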